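# Check the right hub on the keyway fixture

## Robot

A 6-joint arm with a two-finger parallel gripper is mounted at the origin on the work surface. World frame = base frame: x ahead of the robot, y to its left, z up, the work surface at z = 0. Lengths are in m, angles in rad, forces in N, time in s.
With the tool pointing down it reaches from about 0.3 to 0.825 m from the base axis. Payload 5.4 kg.
Tool frame: the origin (TCP) lies midway between the tips of the shut fingers; the grasp point (between the pads) lies 19 mm behind it; z points along the fingers, y is the line along which they close (so a half turn about z gives the same grasp; the last joint's range is limited). The gripper opens to 92 mm and grips with 3 to 60 N. Pads are 20 mm wide; open, the fingers measure 128 mm over their backs; the gripper's body (75 mm by 189 mm) begins 69 mm behind the grasp point.
Start: joints at [-1.324, 0.158, 1.597, -0, 1.386, -0.21], TCP at [0.254, -0.516, 0.215] pointing down, gripper open.
Joint ranges: [-2.91, 2.91], [-0.94, 2.29], [0.18, 2.7], [-1.29, 4.43], [0.17, 2.64], [-3, 3]. Speed limits (rad/s): [2.57, 2.57, 3.14, 3.14, 3.14, 3.14].

## Interface

Orientations are given as [roll, pitch, yaw] about the fixed x, y, z axes, in that order (R = Rz(yaw) Ry(pitch) Rx(roll)).
In Python, from cell import env gives the robot as it stands.
- The arm moves only by the tool send_rows, never from a script. Its argument "rows" is a list of rows, each an object of numbers: "gripper": the opening, from 0 (shut) to 1 (fully open); "dx", "dy", "dz": the shift along the tool's x, y, z in mm; "spin": the turn about the tool's z in degrees. In form: [{"gripper": .., "dx": .., "dy": .., "dz": .., "spin": ..}, ...]. A call has 1 to 8 rows; each row is the pose to reach, as a shift and turn from the pose commanded when the call began, along the tool's axes at that moment; what a row does not reach only later rows make up. A row lasts 1/8 s, in which the tool goes at most 62.5 mm and 10.7 degrees, less where a joint would pass 70% of its speed; a pose out of reach is approached as far as the arm can. A call with a gripper value outside its range is refused whole. The fingers move at their own pace and stop on an object; "grip_force" is the grip in N (left out, the last holds). Time passes only in rows, so rows that repeat a pose let the fingers close. It gives the time, the measured TCP pose, the force, the opening and the grip force at its end, in the units of the state.
- env.sense(): the state, without advancing time (a new reading comes with each control period).
- env.snapshot(name): name is "scene" or "top" or "wrist"; returns the picture (420x560x3 uint8, red, green, blue); there is no depth.
- env.calibration(name): a dict with "K" (3x3 intrinsics, pixels), "rvec" (rotation vector, rad) and "tvec" (3), from world to camera coordinates, as OpenCV has them. Camera axes: x right, y down, z forward; pixel columns grow to the right and rows downward; lengths in m; the calibration is good to about 2 mm. The wrist camera is an equidistant fisheye: a pixel r from the principal point sees the ray r / f radians off the axis. A picture is of the moment at which its call begins: read the wrist's pose just before it. calibration takes no time and is no camera call; for the wrist camera it gives the pose at the moment of the call.
- env.job_done(): hands the job in; it is judged then, once.
Trained networks look in the newest picture that a camera, given by its name, has taken for a name from the list of things; names that differ only in an ending like _2 or _b are one class to them, and where a whole thing is asked for, a point or a joint stands for the part that bears it (a point fixed in the world has none). Each returns a list of dicts, best first, with "confidence" (0 to 1); they miss things now and then, are a little off and sometimes report something else, mostly with a low value. They report only what shows in the picture. A call takes as long as a camera call. They do not tell look-alikes from the thing itself.
- env.search_frame(camera, label): "position" ([x, y, z] in m, in world coordinates, good to about 4 mm: the middle of the surface that is visible of it).
- env.tip_of(camera, label): "position" ([x, y, z] in m, in world coordinates, good to about 4 mm: a listed point, or the origin of a listed thing).
The state is a dict: "time_s": time; "joint_positions": joint angles; "joint_velocities": joint speeds; "joint_torque": joint torques, N m; "position": TCP position; "tcp_rot": TCP orientation; "ft_force": force on the tool from outside, world axes, zero at the start; "torque": the same for the moment, N m; "gripper_width": finger opening in m; "gripper_force": force on a finger pad.
Only numpy, scipy, OpenCV 4.12 (cv2) and the standard library are available. Lean on these libraries where they do the work, as an engineer would, in place of code of your own. Each camera call takes 0.05 s, during which the arm holds its last target. There are 200 camera calls.

## Task

Of the three steel hubs standing on the bench, pick the one whose keyway, as the hub stands on its foot, lines up with the key on the fixture's test shaft. Set it down on its foot (do not drop it) fully into the fixture's nest, while the shaft is still drawn back, then push the shaft by its black knob fully home through the hub and leave it there. Leave the other two hubs and the things lying around where they are.

Things in the scene. Friction and masses are not known exactly. Their poses are not given: they have to be found in the camera images.
- hub_a_center (a point): One of three steel hubs alike but for the keyway's place. This point: middle of its level bore, 33 mm above the underside of its flat foot. x runs along the bore, y across, z up. Foot 40 (x) x 60 (y) x 7 mm high; flange 22 mm thick along x, upright sides 60 mm apart up to 53 mm height (grip across these), top corners cut off, 66 mm high in all. About 0.5 kg.
- hub_b_center (a point): One of three steel hubs alike but for the keyway's place. This point: middle of its level bore, 33 mm above the underside of its flat foot. x runs along the bore, y across, z up. Foot 40 (x) x 60 (y) x 7 mm high; flange 22 mm thick along x, upright sides 60 mm apart up to 53 mm height (grip across these), top corners cut off, 66 mm high in all. About 0.5 kg.
- hub_c_center (a point): One of three steel hubs alike but for the keyway's place. This point: middle of its level bore, 33 mm above the underside of its flat foot. x runs along the bore, y across, z up. Foot 40 (x) x 60 (y) x 7 mm high; flange 22 mm thick along x, upright sides 60 mm apart up to 53 mm height (grip across these), top corners cut off, 66 mm high in all. About 0.5 kg.
- hub_a_keyway (a point): Middle of this hub's keyway, 18 mm out from the middle of the bore: the direction from there to here is the keyway's clock position. Bore 28 mm across in a sleeve 52 mm across and 40 mm long; keyway 12 mm wide, along the whole bore, cutting right through the sleeve's wall where it stands 9 mm out of the flange at each end.
- hub_b_keyway (a point): Middle of this hub's keyway, 18 mm out from the middle of the bore: the direction from there to here is the keyway's clock position. Bore 28 mm across in a sleeve 52 mm across and 40 mm long; keyway 12 mm wide, along the whole bore, cutting right through the sleeve's wall where it stands 9 mm out of the flange at each end.
- hub_c_keyway (a point): Middle of this hub's keyway, 18 mm out from the middle of the bore: the direction from there to here is the keyway's clock position. Bore 28 mm across in a sleeve 52 mm across and 40 mm long; keyway 12 mm wide, along the whole bore, cutting right through the sleeve's wall where it stands 9 mm out of the flange at each end.
- nest (a point): Centre of the nest's floor on the fixed green fixture, 12 mm above the bench. x points along the shaft's travel, away from its carriage; z up. Pocket 43 (x) x 63 (y) mm for a hub's foot, either way round, bore along x: side cheeks 10 mm high with sloped lead-ins, outer faces 80 mm apart; 8 mm front lip; at x = +21.5 mm two back posts, 64 mm above the bench, 36 mm apart for the shaft.
- test_shaft (a joint): Slide of the test shaft, in m: 0 = fully drawn back, grows towards the nest, 0.076 = fully home (stop). About 2.5 N friction; it stays where it is left. It starts drawn back (0 to 0.010), its nose clear of the nest. A hub whose keyway does not line up stops it at about 0.03.
- handle (a point): Point on the axis of the black upright knob on the shaft's green carriage (26 mm diameter, from 76 to 110 mm above the bench), 95 mm above the bench. Carriage block below it 45 x 54 mm, top at 63 mm. It is 139.5 mm behind the nest's centre when the shaft is fully drawn back. Axes as the nest's.
- shaft_nose (a point): Tip of the steel test shaft, on its axis, 45 mm above the bench, level with the bore of a seated hub; the shaft is level, 24 mm in diameter with a tapered nose, and 40 mm behind the nest's centre when fully drawn back. Axes as the nest's.
- shaft_key (a point): A point on the key, at its rounded front end, 14 mm behind the shaft's nose and 18 mm out from the shaft's axis; the direction from the axis to here is the clock position of the key. The key is 8 mm wide, stands 7.5 mm proud of the shaft and runs along it.
- tape_roll: Bystander: roll of masking tape lying flat, 100 mm across, 36 mm high, origin at the centre of its underside.
- flat_bar: Bystander: flat steel bar 35 x 220 x 10 mm, long along its y, origin at the centre of its underside.
- pliers: Bystander: pliers lying flat, 160 mm long along their x and 60 mm wide, 14 mm high, origin at the pivot's underside.
Things that resemble listed ones, but are neither listed nor needed, are in the scene too. Leave any blue or green look-alike of the part that bears hub_b_center alone.

How it is judged:
By the outcome, as a careful person would: the job done as asked, in the order asked, and still so for the second after the job is handed in, with the robot touching nothing.
It also fails if it takes over 56 s, if anything falls off the work surface, if the arm or the gripper's body presses on something with over 40 N, if the wrist force passes 120 N, or if a joint passes its speed limit or range.

## Working session

There is one attempt and no reset: what is moved stays moved. The work goes in short steps, Python scripts to look and compute and a tool call to move; the robot and the scene stay as the last step left them, time stands still between calls to the robot, and variables do not carry over. Pictures are saved under pics/ and viewed, at most 10 in all, crops included, and the job is handed in when it is done.

Besides the shell and the picture viewer there is one more tool, called after ">>>" as name([rows], argument=value, ...), one row to a line, values as JSON. send_rows: Moves the arm, as the interface text tells. Its arguments: {"type":"object","properties":{"rows":{"type":"array"},"grip_force":{"type":"number"}},"required":["rows"]}

```bash
mkdir -p pics
python3 - <<'E'
from cell import env
import cv2,numpy as np
a=env.snapshot("scene");b=env.snapshot("top")
cv2.imwrite("pics/s.png",cv2.resize(a[:,:,::-1],(800,600)));cv2.imwrite("pics/t.png",cv2.resize(b[:,:,::-1],(800,600)))
for cam in("scene","top"):
  for l in("hub_a_center","hub_a_keyway","nest","handle","shaft_nose","shaft_key"):
    print(cam,l,[(np.round(d["position"],3).tolist(),round(d["confidence"],2)) for d in env.tip_of(cam,l)])
E
```

```text
scene hub_a_center [([0.514, -0.256, 0.033], 0.83)]
scene hub_a_keyway [([0.509, -0.247, 0.044], 0.69), ([0.467, 0.243, 0.094], 0.31), ([0.566, -0.132, 0.035], 0.16)]
scene nest [([0.596, 0.207, 0.01], 0.81)]
scene handle [([0.468, 0.242, 0.094], 0.6), ([0.597, 0.205, 0.011], 0.42)]
scene shaft_nose [([0.561, 0.21, 0.048], 0.82)]
scene shaft_key [([0.549, 0.215, 0.06], 0.89)]
top hub_a_center [([0.514, -0.26, 0.033], 0.75), ([0.566, -0.134, 0.031], 0.42), ([0.56, 0.213, 0.042], 0.34)]
top hub_a_keyway [([0.509, -0.245, 0.044], 0.58)]
top nest [([0.596, 0.205, 0.012], 0.57)]
top handle [([0.467, 0.248, 0.098], 0.72)]
top shaft_nose []
top shaft_key [([0.551, 0.218, 0.066], 0.76), ([0.562, 0.214, 0.047], 0.42)]
```

View pics/s.png

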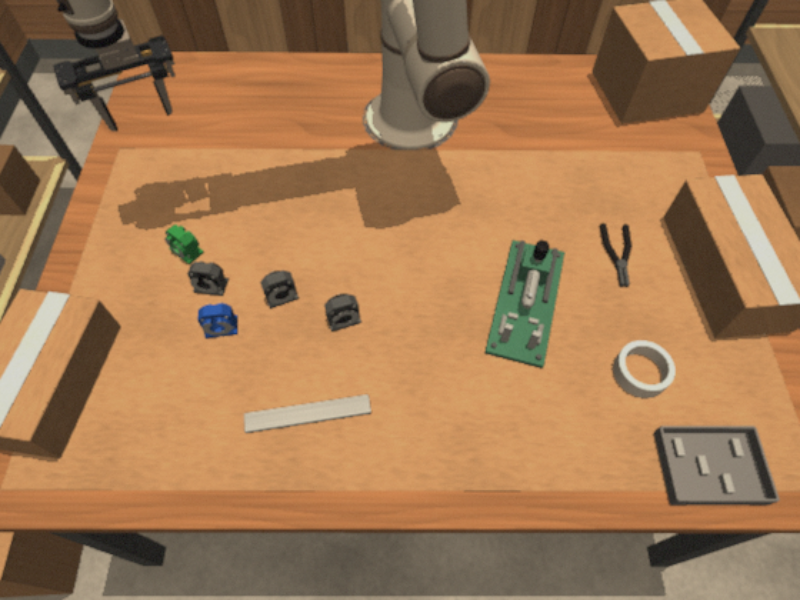

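View pics/t.png

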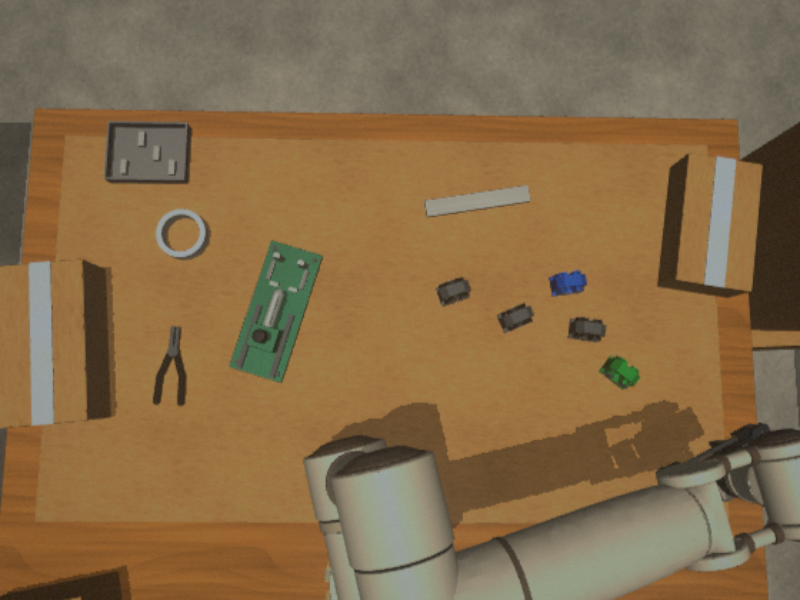

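The scene picture shows three grey hubs at (208,278), (280,288) and (343,311), with blue (217,321) and green (183,243) look-alikes that I'll leave alone. The fixture is at (527,303), key near the top of its shaft. The clock positions need a closer look.

```bash
cat > h.py <<'E'
from cell import env
import cv2,numpy as np
from scipy.spatial.transform import Rotation as R
def to(p,yaw=None):
    s=env.sense();M=R.from_euler("xyz",s["tcp_rot"]).as_matrix()
    d=M.T@(np.array(p)-s["position"])*1000
    y=np.degrees(np.arctan2(M[1,1],M[0,1]))  # heading of tool y
    sp=None if yaw is None else ((-(yaw-y))+90)%180-90
    print("t",s["time_s"],"pos",np.round(s["position"],4),"rpy",np.round(s["tcp_rot"],3),"ydir",round(y,1),"move",np.round(d,1),"spin",sp,"j",np.round(s["joint_positions"],2))
def wcam():
    c=env.calibration("wrist");Rm=cv2.Rodrigues(np.array(c["rvec"],float))[0];return c,Rm,-Rm.T@np.ravel(c["tvec"])
E
python3 - <<'E'
from h import *
to([0.40,-0.27,0.25],90)
c,Rm,C=wcam();print(np.round(c["K"],1).tolist(),Rm.round(2),C)
E
```

```text
t 0.7 pos [ 0.2536 -0.516   0.2146] rpy [3.142 0.    0.457] ydir -63.8 move [ 239.9 -156.2  -35.4] spin 26.172350242616147 j [-1.32  0.16  1.6  -0.    1.39 -0.21]
[[325.2, 0.0, 277.5], [0.0, 325.2, 205.8], [0.0, 0.0, 1.0]] [[ 0.44 -0.9  -0.  ]
 [-0.87 -0.42  0.26]
 [-0.24 -0.12 -0.96]] [ 0.31957403 -0.48339729  0.38370852]
```

>>> send_rows([
  {"gripper": 1, "dx": 57, "dy": -9, "dz": 0, "spin": 5},
  {"gripper": 1, "dx": 114, "dy": -18, "dz": 0, "spin": 10},
  {"gripper": 1, "dx": 171, "dy": -27, "dz": 0, "spin": 15},
  {"gripper": 1, "dx": 228, "dy": -36, "dz": 0, "spin": 20},
  {"gripper": 1, "dx": 285, "dy": -45, "dz": 0, "spin": 26},
  {"gripper": 1, "dx": 342, "dy": -54, "dz": 20, "spin": 26},
  {"gripper": 1, "dx": 400, "dy": -63, "dz": 40, "spin": 26},
  {"gripper": 1, "dx": 455, "dy": -73, "dz": 54, "spin": 26},
])

```text
time_s: 1.7
position: [0.6309, -0.2483, 0.1595]
tcp_rot: [-3.141, 0.001, 0.003]
ft_force: [0.9, -1.1, 0.9]
gripper_width: 0.0918
gripper_force: 0.0
```

>>> send_rows([
  {"gripper": 1},
  {"gripper": 1},
])

```text
invalid input
```

Run:
```python
from h import *
to([0.63,-0.25,0.16],-90)
a=env.snapshot("wrist");cv2.imwrite("pics/w1.png",a[:,:,::-1]);cv2.imwrite("pics/w1b.png",cv2.resize(a[:,:,::-1],(800,600),interpolation=cv2.INTER_CUBIC))
for l in("hub_a_center","hub_a_keyway"):
    print(l,[(np.round(d["position"],3).tolist(),round(d["confidence"],2)) for d in env.tip_of("wrist",l)])
```

```text
t 1.7 pos [ 0.6309 -0.2483  0.1595] rpy [-3.141e+00  1.000e-03  3.000e-03] ydir -89.8 move [-0.9  1.7 -0.5] spin 0.18188836467011527 j [-0.55  0.46  1.33 -0.    1.35  1.01]
hub_a_center [([0.514, -0.258, 0.034], 0.94)]
hub_a_keyway [([0.51, -0.246, 0.043], 0.74)]
```

View pics/w1b.png

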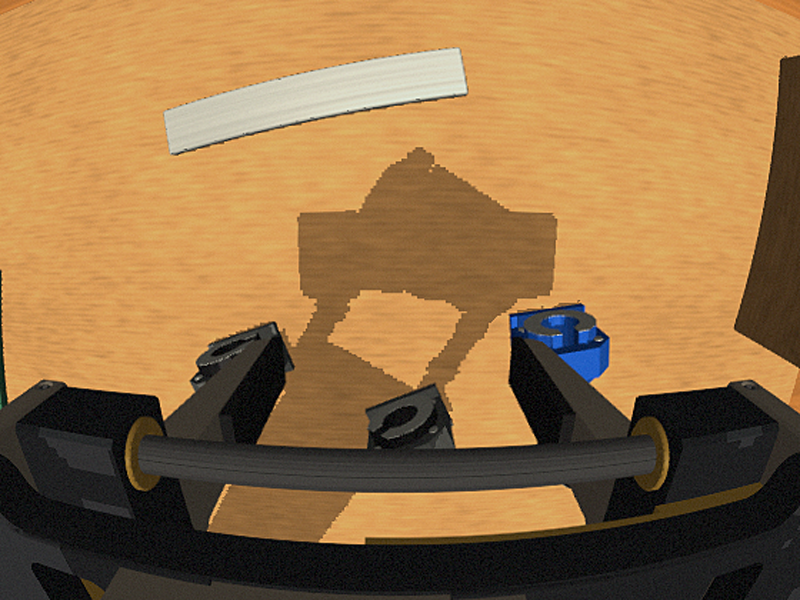

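>>> send_rows([
  {"gripper": 1, "dx": -60, "dy": 3, "dz": 0, "spin": 0},
  {"gripper": 1, "dx": -120, "dy": 6, "dz": 0, "spin": 0},
  {"gripper": 1, "dx": -180, "dy": 9, "dz": 0, "spin": 0},
  {"gripper": 1, "dx": -230, "dy": 12, "dz": 20, "spin": 0},
  {"gripper": 1, "dx": -250, "dy": 12, "dz": 50, "spin": 0},
  {"gripper": 1, "dx": -250, "dy": 12, "dz": 50, "spin": 0},
])

```text
time_s: 2.6
position: [0.3772, -0.2619, 0.1092]
tcp_rot: [-3.139, 0.003, -0.0]
ft_force: [-0.5, -0.7, 0.2]
gripper_width: 0.0922
gripper_force: 0.0
```

Run:
```python
from h import *
to([0.63,-0.25,0.16],-90)
a=env.snapshot("wrist");cv2.imwrite("pics/w2.png",a[:,:,::-1]);cv2.imwrite("pics/w2b.png",cv2.resize(a[:330,60:500,::-1],(800,600),interpolation=cv2.INTER_CUBIC))
for l in("hub_a_center","hub_a_keyway"):
    print(l,[(np.round(d["position"],3).tolist(),round(d["confidence"],2)) for d in env.tip_of("wrist",l)])
print("frame",[(np.round(d["position"],3).tolist(),round(d["confidence"],2)) for d in env.search_frame("wrist","hub_a_center")])
```

```text
t 2.6 pos [ 0.3772 -0.2619  0.1092] rpy [-3.139e+00  3.000e-03 -0.000e+00] ydir -90.0 move [252.6 -12.  -51.4] spin -0.004616377242584235 j [-0.87 -0.03  2.01 -0.    1.16  0.7 ]
hub_a_center [([0.514, -0.258, 0.035], 0.58)]
hub_a_keyway [([0.511, -0.247, 0.044], 0.77)]
frame [([0.507, -0.259, 0.064], 0.9)]
```

View pics/w2b.png

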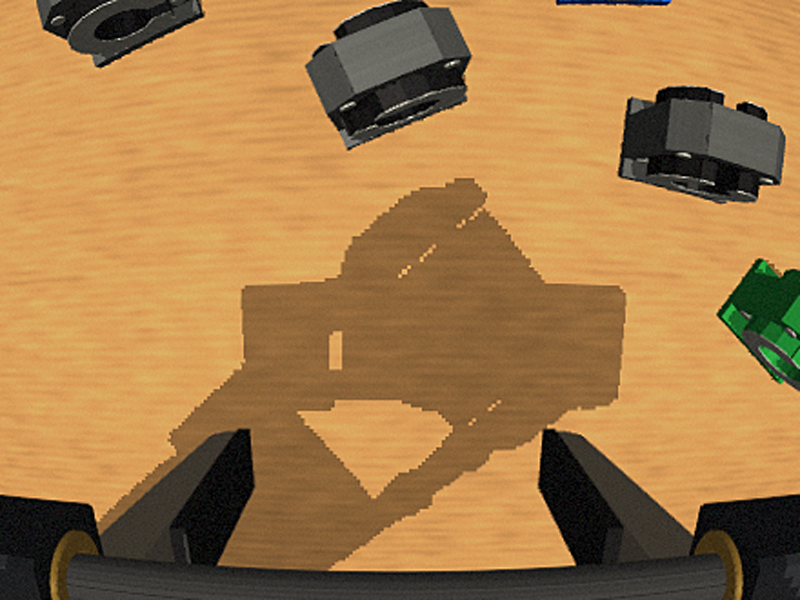

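>>> send_rows([
  {"gripper": 1, "dx": 20, "dy": -50, "dz": 0, "spin": 0},
  {"gripper": 1, "dx": 55, "dy": -100, "dz": 0, "spin": 0},
  {"gripper": 1, "dx": 55, "dy": -100, "dz": 0, "spin": 0},
])

```text
time_s: 3.18
position: [0.4372, -0.1597, 0.1118]
tcp_rot: [3.141, -0.002, 0.01]
ft_force: [0.3, -0.4, -0.4]
gripper_width: 0.0922
gripper_force: 0.0
```

Run:
```python
from h import *
a=env.snapshot("wrist");cv2.imwrite("pics/w3.png",a[:,:,::-1])
c,Rm,C=wcam();np.savez("w3.npz",K=c["K"],R=Rm,C=C)
for l in("hub_a_center","hub_a_keyway"):
    print(l,[(np.round(d["position"],3).tolist(),round(d["confidence"],2)) for d in env.tip_of("wrist",l)])
print("frame",[(np.round(d["position"],3).tolist(),round(d["confidence"],2)) for d in env.search_frame("wrist","hub_a_center")])
def proj(P):
    v=Rm@(np.array(P)-C);th=np.arctan2(np.hypot(v[0],v[1]),v[2]);ph=np.arctan2(v[1],v[0]);f=c["K"][0][0];return np.array([c["K"][0][2]+f*th*np.cos(ph),c["K"][1][2]+f*th*np.sin(ph)])
tiles=[]
for P in([.566,-.132,.033],[.514,-.258,.033]):
    u=proj(P);print(u);x,y=max(int(u[0])-55,0),max(int(u[1])-65,0);tiles.append(cv2.resize(a[y:y+130,x:x+110,::-1],(400,473),interpolation=cv2.INTER_CUBIC))
cv2.imwrite("pics/w3b.png",np.hstack(tiles))
```

```text
hub_a_center [([0.514, -0.258, 0.038], 0.94)]
hub_a_keyway [([0.507, -0.247, 0.043], 0.57), ([0.489, -0.404, 0.028], 0.35)]
frame [([0.514, -0.252, 0.06], 0.57)]
[240.0018336   47.50405321]
[400.68196506 119.27686794]
```

View pics/w3b.png

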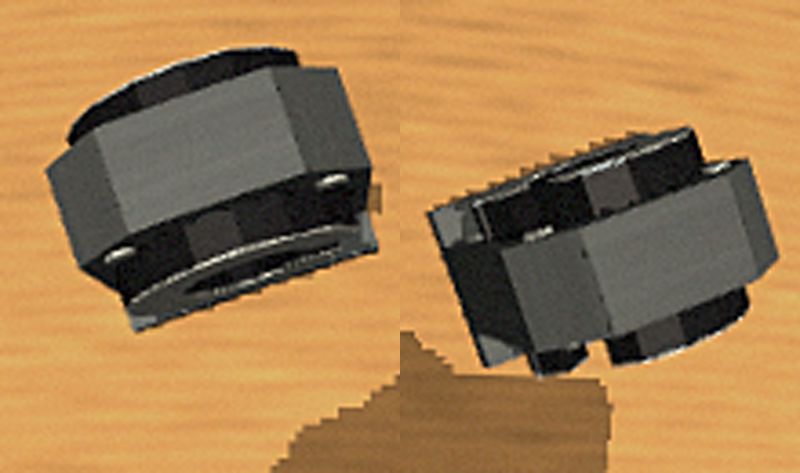

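>>> send_rows([
  {"gripper": 1, "dx": 10, "dy": -55, "dz": 0, "spin": -10},
  {"gripper": 1, "dx": 20, "dy": -110, "dz": 0, "spin": -20},
  {"gripper": 1, "dx": 40, "dy": -160, "dz": 0, "spin": -30},
  {"gripper": 1, "dx": 60, "dy": -210, "dz": 0, "spin": -40},
  {"gripper": 1, "dx": 76, "dy": -256, "dz": 0, "spin": -50},
  {"gripper": 1, "dx": 76, "dy": -256, "dz": 0, "spin": -60},
  {"gripper": 1, "dx": 76, "dy": -256, "dz": 0, "spin": -72},
  {"gripper": 1, "dx": 76, "dy": -256, "dz": 0, "spin": -72},
])

```text
time_s: 4.38
position: [0.5101, 0.0926, 0.1107]
tcp_rot: [3.141, 0.0, 1.257]
ft_force: [-0.1, -0.8, -0.2]
gripper_width: 0.092
gripper_force: 0.0
```

```bash
cat >> h.py <<'E'
def projector():
    c,Rm,C=wcam()
    def proj(P):
        v=Rm@(np.array(P)-C);th=np.arctan2(np.hypot(v[0],v[1]),v[2]);ph=np.arctan2(v[1],v[0]);K=np.array(c["K"]);return np.array([K[0,2]+K[0,0]*th*np.cos(ph),K[1,2]+K[0,0]*th*np.sin(ph)])
    return proj
def nn(cam,*ls):
    for l in ls: print(cam,l,[(np.round(d["position"],4).tolist(),round(d["confidence"],2)) for d in env.tip_of(cam,l)])
E
python3 - <<'E'
from h import *
a=env.snapshot("wrist");cv2.imwrite("pics/w4.png",a[:,:,::-1])
cv2.imwrite("pics/w4b.png",cv2.resize(a[:300,80:480,::-1],(800,600),interpolation=cv2.INTER_CUBIC))
to([.5,.1,.1])
nn("wrist","nest","handle","shaft_nose","shaft_key")
p=projector()
for q in([.596,.206,.012],[.4675,.245,.095]):print(p(q))
E
```

```text
t 4.425 pos [0.51   0.0926 0.1107] rpy [3.141 0.    1.256] ydir -18.0 move [  3.9 -11.8  10.7] spin None j [-0.05  0.12  1.86 -0.    1.17  0.26]
wrist nest [([0.6003, 0.1991, 0.0117], 0.94)]
wrist handle [([0.4656, 0.2431, 0.0961], 0.69)]
wrist shaft_nose [([0.5605, 0.2167, 0.0449], 0.6)]
wrist shaft_key [([0.549, 0.2206, 0.0639], 0.71)]
[335.54657021  49.43243906]
[133.26702252  33.21558556]
```

View pics/w4b.png

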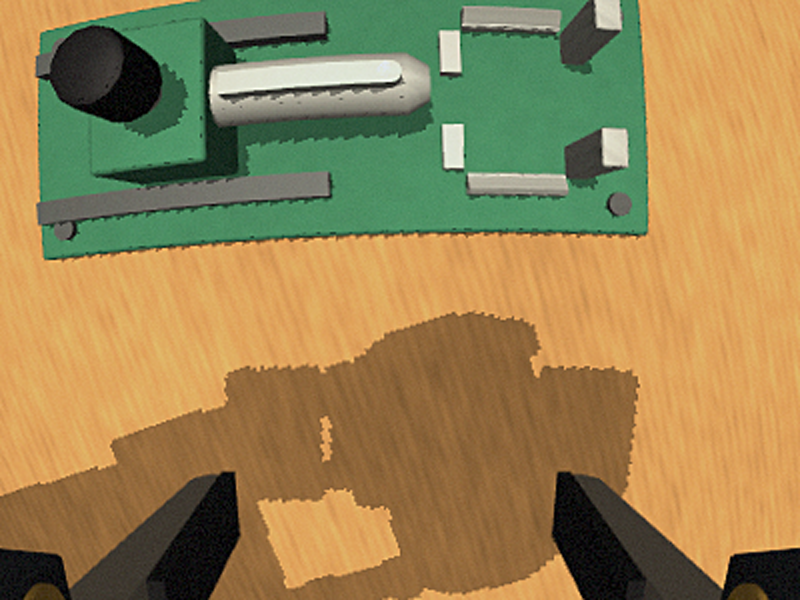

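The key on the shaft (crop pixels 220–400, 78) sits on top, about 0° from up. The left hub's sleeve is unbroken on top, and the middle hub's slot is about 45° off. That leaves the right hub, so I'll check it from close by.

>>> send_rows([
  {"gripper": 1, "dx": -60, "dy": 4, "dz": -20, "spin": 9},
  {"gripper": 1, "dx": -120, "dy": 8, "dz": -20, "spin": 18},
  {"gripper": 1, "dx": -180, "dy": 12, "dz": -20, "spin": 27},
  {"gripper": 1, "dx": -240, "dy": 16, "dz": -20, "spin": 36},
  {"gripper": 1, "dx": -300, "dy": 20, "dz": -20, "spin": 45},
  {"gripper": 1, "dx": -360, "dy": 24, "dz": -20, "spin": 54},
  {"gripper": 1, "dx": -420, "dy": 28, "dz": -20, "spin": 63},
  {"gripper": 1, "dx": -475, "dy": 32, "dz": -20, "spin": 72},
])

```text
time_s: 5.62
position: [0.3938, -0.3704, 0.1308]
tcp_rot: [3.141, -0.0, -0.005]
ft_force: [-0.2, -0.4, 0.9]
gripper_width: 0.0916
gripper_force: 0.0
```

>>> send_rows([
  {"gripper": 1, "dx": 0, "dy": 30, "dz": 10, "spin": 0},
  {"gripper": 1, "dx": 0, "dy": 30, "dz": 10, "spin": 0},
  {"gripper": 1, "dx": 0, "dy": 30, "dz": 10, "spin": 0},
])

```text
time_s: 6.0
position: [0.3949, -0.3972, 0.1205]
tcp_rot: [-3.141, 0.0, 0.003]
ft_force: [-0.3, -0.8, -0.1]
gripper_width: 0.0918
gripper_force: 0.0
```

Run:
```python
from h import *
a=env.snapshot("wrist");cv2.imwrite("pics/w5.png",a[:,:,::-1])
c,Rm,C=wcam();np.savez("w5.npz",K=c["K"],R=Rm,C=C)
to([.4,-.4,.1])
nn("wrist","hub_c_center","hub_c_keyway")
p=projector();u=p([.49,-.4,.033]);print(u)
cv2.imwrite("pics/w5b.png",cv2.resize(a[:210,140:420,::-1],(800,600),interpolation=cv2.INTER_CUBIC))
```

```text
t 6.05 pos [ 0.3951 -0.397   0.1207] rpy [-3.141  0.     0.004] ydir -89.8 move [ 4.9  3.  20.7] spin None j [-1.    0.21  1.73  0.    1.2   0.56]
wrist hub_c_center [([0.5666, -0.1356, 0.0347], 0.71)]
wrist hub_c_keyway [([0.5696, -0.1495, 0.028], 0.79)]
[282.05407694  92.62439085]
```

View pics/w5b.png

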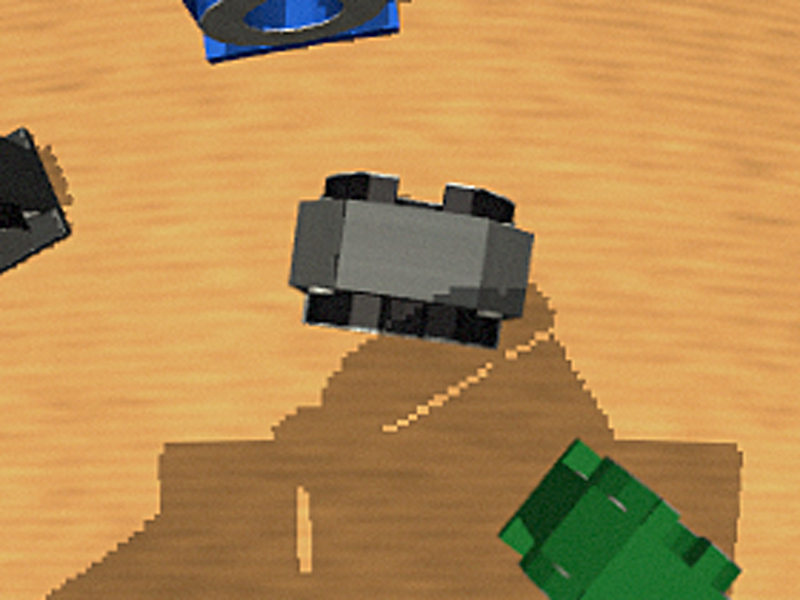

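The right grey hub's slot is at top centre (crop pixels (420,190) far end, (405,320) near end), so it matches the key. The left hub's keyway points lower right and the middle hub's is about 45° off.

```bash
cat >> h.py <<'E'
def back(uv,z,K,Rm,C):
    d=np.array(uv)-[K[0][2],K[1][2]];r=np.hypot(*d);th=r/K[0][0]
    v=Rm.T@np.array([*(d/r*np.sin(th)),np.cos(th)]);return C+v*(z-C[2])/v[2]
E
python3 - <<'E'
from h import *
n=np.load("w5.npz");B=lambda c,z:back([140+c[0]/2.857,c[1]/2.857],z,n["K"],n["R"],n["C"])
o=[B(c,.053) for c in((300,200),(290,285),(533,235),(525,318))];t=[B(c,.066) for c in((345,200),(337,288),(488,222),(483,305))]
for q in(o,t):
    q=np.array(q)[:,:2];m=q.mean(0);d=(q[0]+q[1]-q[2]-q[3])/2;print(m.round(4),"w",np.hypot(*d).round(4),"ydir",np.degrees(np.arctan2(d[1],d[0])).round(1),"thick",np.hypot(*(q[0]-q[1])).round(4))
to([*np.mean([np.mean(o,0),np.mean(t,0)],0)[:2],.06],97)
E
```

```text
[ 0.4899 -0.4013] w 0.0596 ydir 81.9 thick 0.0221
[ 0.4899 -0.4013] w 0.0346 ydir 82.5 thick 0.0215
t 6.15 pos [ 0.3953 -0.3971  0.1209] rpy [ 3.142 -0.     0.004] ydir -89.8 move [94.6  4.6 60.9] spin -6.75947874383246 j [-1.    0.21  1.73  0.    1.2   0.56]
```

>>> send_rows([
  {"gripper": 1, "dx": 50, "dy": 2, "dz": 0, "spin": 4},
  {"gripper": 1, "dx": 94.6, "dy": 4.6, "dz": 0, "spin": 8},
  {"gripper": 1, "dx": 94.6, "dy": 4.6, "dz": 0, "spin": 8},
  {"gripper": 1, "dx": 94.6, "dy": 4.6, "dz": 30, "spin": 8},
  {"gripper": 1, "dx": 94.6, "dy": 4.6, "dz": 65, "spin": 8},
  {"gripper": 1, "dx": 94.6, "dy": 4.6, "dz": 99, "spin": 8},
  {"gripper": 1, "dx": 94.6, "dy": 4.6, "dz": 99, "spin": 8},
], grip_force=30)

```text
time_s: 7.02
position: [0.487, -0.3998, 0.0188]
tcp_rot: [-3.137, 0.005, -0.136]
ft_force: [-0.3, 0.2, 0.4]
gripper_width: 0.0918
gripper_force: 0.0
```

Run:
```python
from h import *
to([.4899,-.4013,.022],82.2); print(env.sense()["ft_force"])
```

```text
t 7.025 pos [ 0.487  -0.3998  0.0188] rpy [-3.137  0.005 -0.136] ydir -97.8 move [ 3.1  1.1 -3.2] spin 0.007132122136738417 j [-0.88  0.51  1.56 -0.    1.07  0.83]
[-0.2875193   0.20149603  0.36329566]
```

>>> send_rows([
  {"gripper": 1, "dx": 2, "dy": 0, "dz": -3, "spin": 0},
  {"gripper": 0.5, "dx": 2, "dy": 0, "dz": -3, "spin": 0},
  {"gripper": 0.5, "dx": 2, "dy": 0, "dz": -3, "spin": 0},
  {"gripper": 0.5, "dx": 2, "dy": 0, "dz": -3, "spin": 0},
  {"gripper": 0.5, "dx": 2, "dy": 0, "dz": -3, "spin": 0},
  {"gripper": 0.5, "dx": 2, "dy": 0, "dz": -3, "spin": 0},
], grip_force=35)

```text
time_s: 7.78
position: [0.4916, -0.4025, 0.025]
tcp_rot: [-3.141, -0.0, -0.137]
ft_force: [-0.3, 3.1, 3.9]
gripper_width: 0.0598
gripper_force: 35.0
```

Run:
```python
from h import *
to([.4899,-.4013,.022],82.2)
```

```text
t 7.775 pos [ 0.4916 -0.4025  0.025 ] rpy [-3.141 -0.    -0.137] ydir -97.8 move [-1.9 -1.   3. ] spin -0.026960606822399313 j [-0.88  0.51  1.55  0.    1.08  0.83]
```

>>> send_rows([
  {"gripper": 0.5, "dx": 0, "dy": 0, "dz": -15, "spin": 0},
  {"gripper": 0.5, "dx": 0, "dy": 0, "dz": -45, "spin": 0},
  {"gripper": 0.5, "dx": 0, "dy": 0, "dz": -80, "spin": 0},
  {"gripper": 0.5, "dx": -2, "dy": -20, "dz": -105, "spin": 0},
  {"gripper": 0.5, "dx": -5, "dy": -60, "dz": -105, "spin": 2},
  {"gripper": 0.5, "dx": -10, "dy": -110, "dz": -105, "spin": 4},
  {"gripper": 0.5, "dx": -15, "dy": -160, "dz": -105, "spin": 6},
  {"gripper": 0.5, "dx": -20, "dy": -210, "dz": -105, "spin": 9},
])

```text
time_s: 8.78
position: [0.4997, -0.1905, 0.1296]
tcp_rot: [3.141, 0.0, -0.296]
ft_force: [0.6, 0.6, -4.3]
gripper_width: 0.0598
gripper_force: 35.0
```

Run:
```python
from h import *
to([.510,.127,.115],-107); s=env.sense();print(s["ft_force"],s["gripper_width"])
```

```text
t 8.775 pos [ 0.4997 -0.1905  0.1296] rpy [ 3.141  0.    -0.296] ydir -106.9 move [ -82.6 -306.7   14.6] spin 0.058939930606655366 j [-0.59  0.14  1.8  -0.    1.21  1.28]
[ 0.55058601  0.55488411 -4.27006906] 0.05975171777081197
```

>>> send_rows([
  {"gripper": 0.5, "dx": -12, "dy": -45, "dz": 0, "spin": 0},
  {"gripper": 0.5, "dx": -25, "dy": -95, "dz": 0, "spin": 0},
  {"gripper": 0.5, "dx": -40, "dy": -145, "dz": 0, "spin": 0},
  {"gripper": 0.5, "dx": -53, "dy": -195, "dz": 0, "spin": 0},
  {"gripper": 0.5, "dx": -66, "dy": -245, "dz": 0, "spin": 0},
  {"gripper": 0.5, "dx": -77, "dy": -285, "dz": 7, "spin": 0},
  {"gripper": 0.5, "dx": -82, "dy": -306, "dz": 14, "spin": 0},
  {"gripper": 0.5, "dx": -82, "dy": -306, "dz": 14, "spin": 0},
])

```text
time_s: 9.78
position: [0.5093, 0.1257, 0.1149]
tcp_rot: [3.141, 0.002, -0.291]
ft_force: [0.4, -0.8, -4.2]
gripper_width: 0.0598
gripper_force: 35.0
```

Run:
```python
from h import *
c,Rm,C=wcam();a=env.snapshot("wrist");np.savez("w6.npz",K=c["K"],R=Rm,C=C);cv2.imwrite("pics/w6.png",a[:,:,::-1])
to([.51,.127,.115],-107)
nn("wrist","nest","handle","shaft_nose")
p=projector();u=p([.597,.205,.02]);print(u)
x,y=max(0,int(u[0])-130),max(0,int(u[1])-100);print(x,y)
cv2.imwrite("pics/w6b.png",cv2.resize(a[y:y+200,x:x+260,::-1],None,fx=3,fy=3,interpolation=cv2.INTER_CUBIC))
```

```text
t 9.825 pos [0.5098 0.1246 0.1154] rpy [ 3.141e+00  1.000e-03 -2.920e-01] ydir -106.7 move [-0.5 -2.3  0.4] spin 0.25294947095179054 j [ 0.01  0.13  1.83 -0.    1.18  1.87]
wrist nest [([0.5978, 0.2034, 0.0135], 0.97)]
wrist handle []
wrist shaft_nose [([0.5588, 0.2191, 0.0436], 0.86)]
[156.49696673 140.38491108]
26 40
```

View pics/w6b.png

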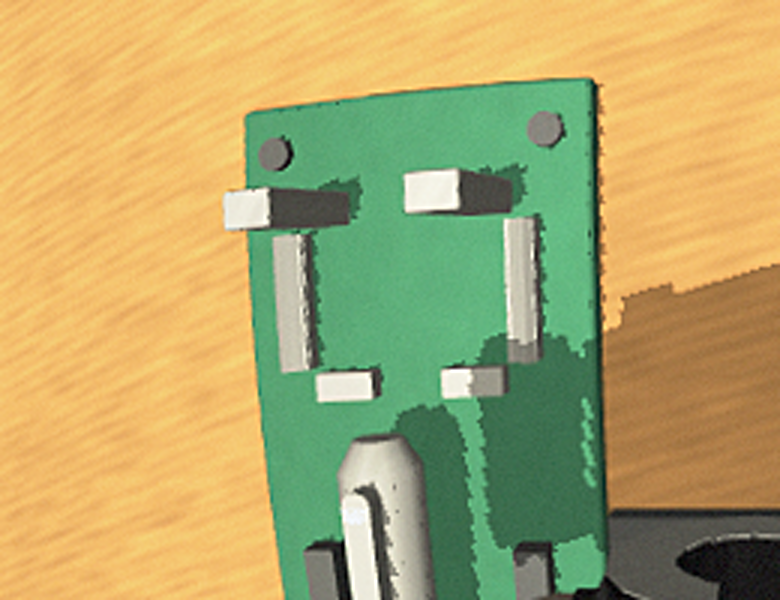

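Run:
```python
from h import *
n=np.load("w6.npz");B=lambda c,z:back([26+c[0]/3,40+c[1]/3],z,n["K"],n["R"],n["C"])[:2]
a,b=B((270,227),.064),B((408,212),.064);a2,b2=B((225,230),.064),B((460,209),.064)
f=lambda d:np.degrees(np.arctan2(d[1],d[0])).round(1)
print("posts",np.hypot(*(a-b)),f(a-b),np.hypot(*(a2-b2)),f(a2-b2),(a+b)/2,(a2+b2)/2)
l,l2=B((274,236),.022),B((282,372),.022);r,r2=B((534,217),.022),B((541,360),.022)
print("cheek",np.hypot(*((l+l2-r-r2)/2)),f(l-l2),f(r-r2),(l+l2+r+r2)/4)
p,q=B((316,373),.020),B((505,367),.020);print("lip inner",f(p-q),(p+q)/2)
th=np.radians(-17);X=np.array([np.cos(th),np.sin(th)])
print("nest est from posts",(a+b)/2-.0215*X,"from lip",(p+q)/2+.0215*X)
to([.597,.205,.115],-107)
```

```text
posts 0.0369686005390329 74.4 0.06301721968603066 73.4 [0.61603175 0.19685914] [0.61624186 0.19696412]
cheek 0.07949283307255331 -16.8 -15.5 [0.59554037 0.20292626]
lip inner 73.2 [0.57514076 0.20905829]
nest est from posts [0.5954712  0.20314513] from lip [0.59570131 0.20277229]
t 9.975 pos [0.5106 0.1236 0.116 ] rpy [ 3.141e+00 -1.000e-03 -2.950e-01] ydir -106.9 move [  59. -103.    1.] spin 0.10766138209785936 j [ 0.01  0.13  1.83 -0.    1.18  1.87]
```

>>> send_rows([
  {"gripper": 0.5, "dx": 20, "dy": -33, "dz": 0, "spin": 0},
  {"gripper": 0.5, "dx": 40, "dy": -66, "dz": 0, "spin": 0},
  {"gripper": 0.5, "dx": 55, "dy": -90, "dz": 0, "spin": 0},
  {"gripper": 0.5, "dx": 61, "dy": -99.5, "dz": 0, "spin": 0},
  {"gripper": 0.5, "dx": 61, "dy": -99.5, "dz": 0, "spin": 0},
  {"gripper": 0.5, "dx": 61, "dy": -99.5, "dz": 0, "spin": 0},
])

```text
time_s: 10.72
position: [0.5968, 0.2012, 0.1154]
tcp_rot: [3.141, 0.001, -0.294]
ft_force: [0.4, 0.7, -4.3]
gripper_width: 0.0599
gripper_force: 35.0
```

```bash
cat >> h.py <<'E'
def avg(n=10):
    P=[];C=[];A=[]
    for i in range(n):
        s=env.sense();P.append(s["position"]);A.append(s["tcp_rot"][2]);C.append(wcam()[2]);env.snapshot("wrist")
    print("avg",np.mean(P,0).round(4),"sd",np.std(P,0).round(4),"yaw",np.degrees(np.mean(A)).round(2),"cam-tcp sd",np.std(np.array(C)-P,0).round(4));return np.mean(P,0)
E
python3 - <<'E'
from h import *
p=avg();M=R.from_euler("xyz",env.sense()["tcp_rot"]).as_matrix()
print((M.T@(np.array([.597,.2025,.037])-p)*1000).round(1),env.sense()["ft_force"])
E
```

```text
avg [0.5972 0.2018 0.1156] sd [0.0002 0.0003 0.0001] yaw -16.85 cam-tcp sd [0.0001 0.     0.    ]
[-0.4 -0.6 78.6] [ 0.02560106  0.71463028 -3.82984322]
```

>>> send_rows([
  {"gripper": 0.5, "dx": -0.4, "dy": -0.6, "dz": 20, "spin": 0},
  {"gripper": 0.5, "dx": -0.4, "dy": -0.6, "dz": 40, "spin": 0},
  {"gripper": 0.5, "dx": -0.4, "dy": -0.6, "dz": 55, "spin": 0},
  {"gripper": 0.5, "dx": -0.4, "dy": -0.6, "dz": 63, "spin": 0},
  {"gripper": 0.5, "dx": -0.4, "dy": -0.6, "dz": 66, "spin": 0},
  {"gripper": 0.5, "dx": -0.4, "dy": -0.6, "dz": 69, "spin": 0},
  {"gripper": 0.5, "dx": -0.4, "dy": -0.6, "dz": 72, "spin": 0},
])

```text
time_s: 12.1
position: [0.5979, 0.203, 0.0442]
tcp_rot: [-3.141, -0.001, -0.294]
ft_force: [-0.1, 0.3, -4.3]
gripper_width: 0.0599
gripper_force: 35.0
```

Run:
```python
from h import *
p=avg(4);s=env.sense();print(s["ft_force"],s["torque"])
```

```text
avg [0.5975 0.2029 0.0438] sd [0.0002 0.     0.0002] yaw -16.83 cam-tcp sd [0.0001 0.     0.    ]
[-0.13413134 -0.32399248 -4.61786287] [ 0.04518358 -0.02480073  0.03760188]
```

>>> send_rows([
  {"gripper": 0.5, "dx": 0, "dy": 0, "dz": 1.5, "spin": 0},
  {"gripper": 0.5, "dx": 0, "dy": 0, "dz": 3, "spin": 0},
  {"gripper": 0.5, "dx": 0, "dy": 0, "dz": 4.5, "spin": 0},
  {"gripper": 0.5, "dx": 0, "dy": 0, "dz": 5.5, "spin": 0},
  {"gripper": 0.5, "dx": 0, "dy": 0, "dz": 5.5, "spin": 0},
])

```text
time_s: 12.92
position: [0.5972, 0.203, 0.038]
tcp_rot: [-3.142, 0.0, -0.294]
ft_force: [-0.3, -0.3, -4.5]
gripper_width: 0.0597
gripper_force: 35.0
```

>>> send_rows([
  {"gripper": 0.5, "dx": 0, "dy": 0, "dz": 0.7, "spin": 0},
  {"gripper": 0.5, "dx": 0, "dy": 0, "dz": 1.4, "spin": 0},
  {"gripper": 0.5, "dx": 0, "dy": 0, "dz": 1.4, "spin": 0},
])

```text
time_s: 13.3
position: [0.5974, 0.2029, 0.037]
tcp_rot: [-3.141, -0.0, -0.294]
ft_force: [-1.1, 0.2, -1.4]
gripper_width: 0.0595
gripper_force: 35.0
```

>>> send_rows([
  {"gripper": 0.5, "dx": 0, "dy": 0, "dz": 0.6, "spin": 0},
  {"gripper": 0.5, "dx": 0, "dy": 0, "dz": 0.6, "spin": 0},
])

```text
time_s: 13.55
position: [0.5975, 0.2029, 0.037]
tcp_rot: [3.142, -0.0, -0.294]
ft_force: [-4.8, -1.0, 5.8]
gripper_width: 0.0598
gripper_force: 35.0
```

>>> send_rows([
  {"gripper": 0.75, "dx": 0, "dy": 0, "dz": 0, "spin": 0},
  {"gripper": 1, "dx": 0, "dy": 0, "dz": 0, "spin": 0},
  {"gripper": 1, "dx": 0, "dy": 0, "dz": 0, "spin": 0},
  {"gripper": 1, "dx": 0, "dy": 0, "dz": -10, "spin": 0},
  {"gripper": 1, "dx": 0, "dy": 0, "dz": -40, "spin": 0},
  {"gripper": 1, "dx": 0, "dy": 0, "dz": -80, "spin": 0},
  {"gripper": 1, "dx": 0, "dy": 0, "dz": -115, "spin": 0},
])

```text
time_s: 14.42
position: [0.5977, 0.203, 0.1535]
tcp_rot: [-3.141, -0.002, -0.294]
ft_force: [-0.3, -0.2, 0.3]
gripper_width: 0.0916
gripper_force: 0.0
```

>>> send_rows([
  {"gripper": 0, "dx": -40, "dy": 0, "dz": -5, "spin": 0},
  {"gripper": 0, "dx": -90, "dy": 0, "dz": -5, "spin": 0},
  {"gripper": 0, "dx": -140, "dy": 0, "dz": -5, "spin": 0},
  {"gripper": 0, "dx": -180, "dy": 0, "dz": -5, "spin": 0},
  {"gripper": 0, "dx": -210, "dy": 0, "dz": -5, "spin": 0},
  {"gripper": 0, "dx": -210, "dy": 0, "dz": -5, "spin": 0},
  {"gripper": 0, "dx": -210, "dy": 0, "dz": -5, "spin": 0},
])

```text
time_s: 15.3
position: [0.3974, 0.2636, 0.1568]
tcp_rot: [-3.141, -0.002, -0.294]
ft_force: [0.2, -0.4, 0.3]
gripper_width: 0.0242
gripper_force: 0.0
```

Run:
```python
from h import *
a=env.snapshot("wrist");cv2.imwrite("pics/w7b.png",cv2.resize(a[:,:,::-1],(800,600),interpolation=cv2.INTER_CUBIC))
nn("wrist","handle","shaft_nose","hub_c_center","nest")
h=np.array([.4675,.244]);to([.5956-.2*.958,.2029+.2*.286,.082],-107)
```

```text
wrist handle [([0.4679, 0.2447, 0.0942], 0.63)]
wrist shaft_nose [([0.5596, 0.2189, 0.0465], 0.85)]
wrist hub_c_center []
wrist nest [([0.468, 0.2431, 0.0957], 0.62)]
t 15.55 pos [0.397  0.2634 0.1561] rpy [ 3.142 -0.    -0.295] ydir -106.9 move [ 7.6  1.1 74.1] spin 0.1188651941345853 j [ 0.33 -0.05  1.93 -0.    1.26  2.2 ]
```

View pics/w7b.png

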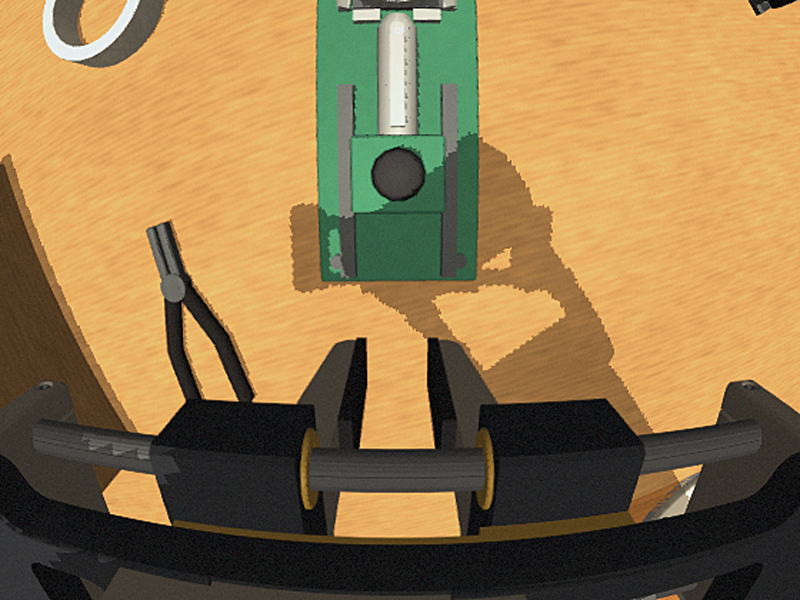

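>>> send_rows([
  {"gripper": 0, "dx": 0, "dy": 0, "dz": 30, "spin": 0},
  {"gripper": 0, "dx": 0, "dy": 0, "dz": 74, "spin": 0},
  {"gripper": 0, "dx": 0, "dy": 0, "dz": 74, "spin": 0},
  {"gripper": 0, "dx": 30, "dy": 0, "dz": 74, "spin": 0},
  {"gripper": 0, "dx": 42, "dy": 0, "dz": 74, "spin": 0},
  {"gripper": 0, "dx": 50, "dy": 0, "dz": 74, "spin": 0},
  {"gripper": 0, "dx": 58, "dy": 0, "dz": 74, "spin": 0},
  {"gripper": 0, "dx": 66, "dy": 0, "dz": 74, "spin": 0},
])

```text
time_s: 16.55
position: [0.4593, 0.2449, 0.0823]
tcp_rot: [-3.141, 0.001, -0.293]
ft_force: [-3.9, 2.0, 2.5]
gripper_width: 0.0005
gripper_force: 1.5
```

>>> send_rows([
  {"gripper": 0, "dx": 6, "dy": 0, "dz": 0, "spin": 0},
  {"gripper": 0, "dx": 12, "dy": 0, "dz": 0, "spin": 0},
  {"gripper": 0, "dx": 18, "dy": 0, "dz": 0, "spin": 0},
  {"gripper": 0, "dx": 24, "dy": 0, "dz": 0, "spin": 0},
])

```text
time_s: 17.05
position: [0.4827, 0.2376, 0.082]
tcp_rot: [-3.142, 0.0, -0.294]
ft_force: [-1.8, 2.9, 1.1]
gripper_width: 0.0002
gripper_force: 1.5
```

>>> send_rows([
  {"gripper": 0, "dx": 6, "dy": 0, "dz": 0, "spin": 0},
  {"gripper": 0, "dx": 12, "dy": 0, "dz": 0, "spin": 0},
  {"gripper": 0, "dx": 18, "dy": 0, "dz": 0, "spin": 0},
  {"gripper": 0, "dx": 24, "dy": 0, "dz": 0, "spin": 0},
])

```text
time_s: 17.55
position: [0.5057, 0.2306, 0.082]
tcp_rot: [-3.142, 0.0, -0.294]
ft_force: [-1.2, 2.3, 0.3]
gripper_width: 0.0003
gripper_force: 1.6
```

>>> send_rows([
  {"gripper": 0, "dx": 2, "dy": 0, "dz": 0, "spin": 0},
  {"gripper": 0, "dx": 4, "dy": 0, "dz": 0, "spin": 0},
  {"gripper": 0, "dx": 6, "dy": 0, "dz": 0, "spin": 0},
  {"gripper": 0, "dx": 7, "dy": 0, "dz": 0, "spin": 0},
  {"gripper": 0, "dx": 7, "dy": 0, "dz": 0, "spin": 0},
])

```text
time_s: 18.18
position: [0.5122, 0.2285, 0.0821]
tcp_rot: [3.141, -0.0, -0.294]
ft_force: [-1.8, 2.4, -0.1]
gripper_width: 0.0005
gripper_force: 0.9
```

>>> send_rows([
  {"gripper": 0, "dx": 1, "dy": 0, "dz": 0, "spin": 0},
  {"gripper": 0, "dx": 2, "dy": 0, "dz": 0, "spin": 0},
  {"gripper": 0, "dx": 2, "dy": 0, "dz": 0, "spin": 0},
])

```text
time_s: 18.55
position: [0.5134, 0.2282, 0.082]
tcp_rot: [3.141, 0.002, -0.294]
ft_force: [-4.7, 3.0, 2.2]
gripper_width: 0.0004
gripper_force: 2.5
```

>>> send_rows([
  {"gripper": 0, "dx": 1.5, "dy": 0, "dz": 0, "spin": 0},
  {"gripper": 0, "dx": 1.5, "dy": 0, "dz": 0, "spin": 0},
  {"gripper": 0, "dx": 1.5, "dy": 0, "dz": 0, "spin": 0},
])

```text
time_s: 18.92
position: [0.5134, 0.2282, 0.082]
tcp_rot: [3.141, 0.005, -0.293]
ft_force: [-9.1, 3.1, 5.9]
gripper_width: 0.0004
gripper_force: 4.9
```

>>> send_rows([
  {"gripper": 0, "dx": 1, "dy": 0, "dz": 0, "spin": 0},
  {"gripper": 0, "dx": -15, "dy": 0, "dz": 0, "spin": 0},
  {"gripper": 0, "dx": -40, "dy": 0, "dz": 0, "spin": 0},
  {"gripper": 0, "dx": -60, "dy": 0, "dz": -20, "spin": 0},
  {"gripper": 0, "dx": -90, "dy": 0, "dz": -70, "spin": 0},
  {"gripper": 0, "dx": -90, "dy": 0, "dz": -80, "spin": 0},
  {"gripper": 0, "dx": -90, "dy": 0, "dz": -80, "spin": 0},
])

```text
time_s: 19.8
position: [0.4303, 0.2537, 0.1628]
tcp_rot: [-3.141, -0.003, -0.294]
ft_force: [-0.2, 0.6, 0.3]
gripper_width: 0.0004
gripper_force: 0.0
```

Run:
```python
from h import *
a=env.snapshot("wrist");s=env.snapshot("scene")
cv2.imwrite("pics/end.png",np.hstack([cv2.resize(a[:240,180:400,::-1],(400,436)),cv2.resize(s[150:270,325:435,::-1],(400,436))]))
nn("wrist","handle")
nn("scene","handle","hub_c_center","shaft_nose");print(env.sense()["time_s"])
```

```text
wrist handle [([0.5345, 0.2225, 0.1], 0.95)]
scene handle [([0.5372, 0.224, 0.0919], 0.79)]
scene hub_c_center [([0.5652, -0.1309, 0.0301], 0.78)]
scene shaft_nose [([0.5961, 0.2058, 0.0663], 0.73), ([0.6295, 0.1944, 0.0492], 0.67)]
20.1
```

View pics/end.png

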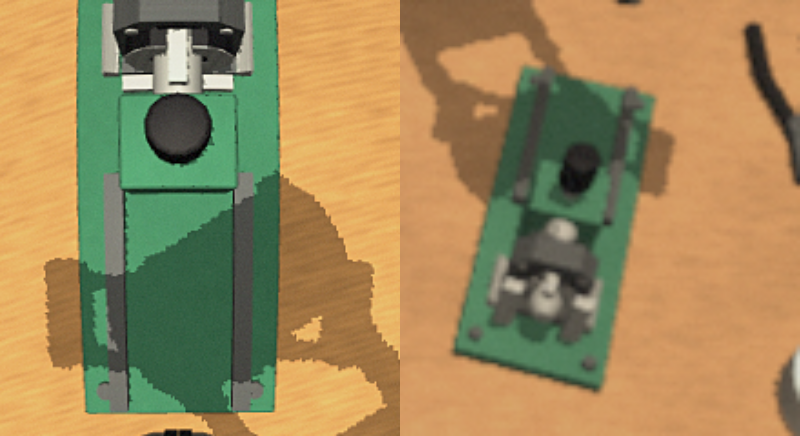

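The picture shows the hub in the nest and the key in its slot (left crop (178,50)). The shaft's nose sticks out past the hub (right crop (545,297)). The knob is about 64 mm behind the nest centre, where 63.5 mm is fully home.

```bash
python3 -c "
from cell import env
print(env.job_done())"
```

```text
the job is handed in; nothing more can be done
None
```

I set the hub with its keyway on top (the rightmost grey one) into the nest, pushed the shaft through it until it stalled at its home stop, and handed the job in at about 20 s; no verdict was returned.

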